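# Spread the turntable's snap ring over its axle stub and hold it at the groove

### The arm

A 6-joint arm with a two-finger parallel gripper is mounted at the origin on the work surface. World frame = base frame: x ahead of the robot, y to its left, z up, the work surface at z = 0. Lengths are in m, angles in degrees, forces in N, time in s.
With the tool pointing down it reaches from about 0.375 to 0.925 m from the base axis. Payload 5.7 kg.
Tool frame: the origin (TCP) lies midway between the tips of the shut fingers; the grasp point (between the pads) lies 19 mm behind it; z points along the fingers, y is the line along which they close (so a half turn about z gives the same grasp; the last joint's range is limited). The gripper opens to 85 mm and grips with 20 to 120 N. Pads are 22 mm wide; open, the fingers measure 114 mm over their backs; the gripper's body (76 mm by 85 mm) begins 54 mm behind the grasp point. The pads swing forward as they close: fully open they stand 13 mm farther back than shut.
Start: joints at [-70.25, 20.558, 86.54, -0, 72.909, -6.595], TCP at [0.266, -0.538, 0.231] pointing down, gripper open.
Joint ranges: [-170.27, 170.27], [-57.76, 135], [12.27, 136.19], [-55.21, 235.2], [11.17, 155.16], [-170.74, 170.74]. Speed limits (degrees/s): [136.94, 136.94, 180, 180, 180, 180].

### API

Orientations are given as [roll, pitch, yaw] about the fixed x, y, z axes, in that order (R = Rz(yaw) Ry(pitch) Rx(roll)).
In Python, from station import env gives the robot as it stands.
- The arm moves only by the tool drive_tool, never from a script. Its argument "targets" is a list of rows, each a list of 3 entries, a list of its own where there are three numbers: the shift along the tool's x, y, z in m, then the turn, a rotation vector about the tool's x, y, z in rad, then the gripper's target within -1 to 1 (fully open at 1, half-way at 0, shut at -1). In form: [[[tx, ty, tz], [ax, ay, az], grip], ...]. A call has 1 to 8 rows; each row shifts and turns the commanded pose from where the row before left it, along the tool's axes as they then stand; what a row does not reach is not made up. A row lasts 1/8 s, in which the tool goes at most 62.5 mm and 10.7 degrees, less where a joint would pass 70% of its speed; a pose out of reach is approached as far as the arm can. A call is refused whole if a number of a shift passes 0.0625 or a number of a turn 0.188, either way. A call with a gripper value outside its range is refused whole. The fingers move at their own pace and stop on an object; the grip force is fixed at half the most. Time passes only in rows, so rows that do not move let the fingers close. It gives the time, the measured TCP pose, the force, the opening and the grip force at its end, in the units of the state.
- env.read_state(): the state, without advancing time (a new reading comes with each control period).
- env.grab_frame(name): name is "scene" or "top" or "wrist"; returns (picture, depth): 400x640x3 uint8, red, green, blue; 400x640 float32, m along the optical axis (not along the pixel's ray), 0 where there is no reading.
- env.camera_model(name): a dict with "fx", "fy", "cx", "cy" (pixels), "D" ([k1, k2, p1, p2, k3] as OpenCV has them; the pictures are not rectified), "extrinsics" (4x4, takes a point from world to camera coordinates); the wrist camera has in their place "T_tool_cam" (4x4, takes a point from camera to tool coordinates, whose origin is the TCP and whose axes are the flange's). Camera axes: x right, y up, looking along -z (the intrinsics and any distortion apply to the point x, -y, -z); pixel columns grow to the right and rows downward; lengths in m; the calibration is good to about 2 mm. A picture is of the moment at which its call begins: read the wrist's pose just before it. camera_model takes no time and is no camera call.
- env.finish_job(): hands the job in; it is judged then, once.
Trained networks look in the newest picture that a camera, given by its name, has taken for a name from the list of things; names that differ only in an ending like _2 or _b are one class to them, and where a whole thing is asked for, a point or a joint stands for the part that bears it (a point fixed in the world has none). Each returns a list of dicts, best first, with "confidence" (0 to 1); they miss things now and then, are a little off and sometimes report something else, mostly with a low value. They report only what shows in the picture. A call takes as long as a camera call.
- env.look_for(target, camera): "centre" ([row, column] in pixels, amid what is visible of it).
The state is a dict: "clock": time; "qpos": joint angles; "joint_velocities": joint speeds; "tau": joint torques, N m; "tool_pos": TCP position; "eef_rot": TCP orientation; "force": force on the tool from outside, world axes, zero at the start; "moment": the same for the moment, N m; "finger_gap": finger opening in m; "finger_force": force on a finger pad.
Only numpy, scipy, OpenCV 4.12 (cv2) and the standard library are available. Lean on these libraries where they do the work, as an engineer would, in place of code of your own. Each camera call takes 0.05 s, during which the arm holds its last target. There are 200 camera calls.

### The job

Swing both flaps of the carton outward until they lean well past upright, then squeeze the handles of the ring pliers that stand inside and lift them out with the snap ring on their tips. Keep the handles squeezed home, slide the spread ring down over the turntable's axle stub until it is level with the groove and about centred on the stub, and finish while holding it there, still fully spread, upright and hanging free, so that I can check it before it snaps in. Leave the other things where they are.

Things in the scene. Friction and masses are not known exactly. Their poses are not given: they have to be found in the camera images.
- pliers_grip (a point): Where to squeeze the ring pliers (about 0.17 kg), which stand upright in the carton on the ring at their tips: midway between two flat pink handles, 110 mm above the ring's underside, 18 mm below their tops. Handles 16 mm wide (own x), 50 mm tall; at rest splayed, 49 mm over their outer faces here (54 at the top); squeezed home parallel, 32 mm. Own y: the squeezing direction; z up along the pliers
- ring_center (a point): Centre of the brass-coloured C-shaped snap ring (4 mm thick; it stands on the carton floor, which is 4 mm above the table), 108 mm straight below pliers_grip along the pliers' own z, moving with them as one piece; z: ring axis. Squeezed home, its inside is a 38 mm circle (46 outside); at rest under 28 mm wide, too narrow for the stub. Lugs and thin jaws stand 27 mm off the axis at own -x
- lever_left (a joint): Squeeze of the pliers (rad, each handle): 0 at rest, ring closed; 0.19 squeezed home against the stop, ring fully spread. The handles turn about a pivot 66 mm above the ring's underside. A spring opens them: about 12 N on each handle at the end of the travel; grip with 30 N or more to stay squeezed home
- carton: Cardboard carton fixed to the table, outside 190 (own x) by 150 (own y) by 125 mm high, walls and floor 4 mm; origin at the centre of its underside, z up. Two top flaps on its long sides (flap_left at y = +75 mm, flap_right at y = -75 mm) stand ajar over the contents; the end flaps are folded down outside
- flap_left (a joint): Angle of the flap hinged on the rim at carton y = +75 mm, height 125 mm, hinge along carton x (rad): 0 lying shut, 1.57 upright, 2.6 leaning outward at its stop. 186 mm long, 52 mm from hinge to free edge, 3 mm thick, 30 g; it stays where it is left and swings with well under 2 N
- flap_right (a joint): The same for the flap hinged at carton y = -75 mm: 0 shut, 1.57 upright, 2.6 leaning outward
- flap_left_edge (a point): middle of the free edge of flap_left
- flap_right_edge (a point): middle of the free edge of flap_right
- groove (a point): Middle of the groove of the axle stub, on the stub's axis (z up), 70 mm above the table. Dark, 8 mm tall (66 to 74 mm), 26 mm in diameter. The steel stub, 32 mm in diameter, stands on a display turntable (green leaf disc 190 mm across, its top 28 mm above the table; dark hub 50 mm across up to 44 mm), all fixed
- stub_top (a point): Centre of the flat top of the axle stub, 100 mm above the table; its rim has a 3 mm bevel
- grease_tin_mid (a point): a low red-lidded metal tin, 36 mm across, 28 mm high, standing in the carton; point at its centre
- parts_box_mid (a point): a small blue plastic box, 34 x 34 x 26 mm, standing in the carton; point at its centre
- bud_mid (a point): a pink lotus-bud ornament, 33 mm across, 44 mm high, standing on the green turntable disc near its rim; point at its centre
- vase_mid (a point): a green ceramic vase, 92 mm across, 180 mm high, on the table; point on its axis half-way up
- varnish_jar_mid (a point): an amber jar with black lid, 62 mm across, 64 mm high, on the table; point at its centre
- brush_grip (a point): a brush lying on the table; point on its handle
- screwdriver_grip (a point): a green-handled screwdriver lying on the table; point on its handle

How it is judged (in metres and radians):
On the way, in this order (a step that is already met when the one before it is completed fails the run):
1. both carton flaps swung out past upright (value of joint each of flap_left, flap_right above 1.7 rad), for 0.1 s.
2. the pliers, with the ring, lifted clear of the carton (height (world z) of ring_center above 0.13 m), for 0.1 s.
At the end, for the whole second after the job is handed in: Flaps over 1.7 rad open; fingers hold the pliers (over 5 N), still, squeezed past 0.17 rad; ring centre within 4 mm of the stub's axis and 3 mm of the groove's middle height, axes within 0.1 rad; ring and pliers press on the turntable with under 5 N; all through the last second (all of step 1 and horizontal distance between ring_center and groove below 0.004 m and z of ring_center in the frame of groove between -0.003 and 0.003 m and angle between the z axis of ring_center and the z axis of groove, either way round below 0.1 rad and value of joint lever_left above 0.17 rad and contact force between pliers and turntable below 5 N and contact force between the fingers and pliers above 5 N and linear speed of pliers below 0.01 m/s); the arm keeps its last pose, push and grip.
It fails at once if the bud ornament on the turntable moved more than 15 mm (distance of bud_mid from where it was at the start of the episode above 0.015 m).
It fails at once if another bystander moved more than 25 mm (distance of any of grease_tin_mid, parts_box_mid, vase_mid, varnish_jar_mid, brush_grip, screwdriver_grip from where it was at the start of the episode above 0.025 m).
It also fails if it takes over 64 s, if anything falls off the work surface, if the arm or the gripper's body presses on something with over 40 N, if the wrist force passes 120 N, or if a joint passes its speed limit or range.

## Working session

There is one attempt and no reset: what is moved stays moved. The work goes in short steps, Python scripts to look and compute and a tool call to move; the robot and the scene stay as the last step left them, time stands still between calls to the robot, and variables do not carry over. Pictures are saved under pics/ and viewed, at most 10 in all, crops included, and the job is handed in when it is done.

Besides the shell and the picture viewer there is one more tool, called by a JSON object that holds its "method" and its "body". drive_tool: Moves the arm, as the interface text tells. Its arguments: {"type":"object","properties":{"targets":{"type":"array"}},"required":["targets"]}

```bash
mkdir -p pics; ls; cat > h.py <<'E'
import numpy as np, cv2
from station import env
from scipy.spatial.transform import Rotation as R
def cam(name, st=None):
    m=env.camera_model(name)
    K=np.array([[m['fx'],0,m['cx']],[0,m['fy'],m['cy']],[0,0,1]]);D=np.array(m['D'],float)
    if 'extrinsics' in m: T=np.linalg.inv(np.array(m['extrinsics']))
    else:
        W=np.eye(4);W[:3,:3]=R.from_euler('xyz',st['eef_rot'],degrees=True).as_matrix();W[:3,3]=st['tool_pos']
        T=W@np.array(m['T_tool_cam'])
    return K,D,T
def cloud(name):
    st=env.read_state(); im,d=env.grab_frame(name); K,D,T=cam(name,st)
    v,u=np.mgrid[:400,:640]; p=cv2.undistortPoints(np.stack([u,v],-1).reshape(-1,1,2).astype(float),K,D).reshape(400,640,2)
    P=np.stack([p[...,0]*d,-p[...,1]*d,-d],-1)
    P=P@T[:3,:3].T+T[:3,3]; P[d==0]=np.nan
    return im,P,(K,D,T)
def proj(X,c):
    K,D,T=c; X=np.atleast_2d(X); Ti=np.linalg.inv(T); C=X@Ti[:3,:3].T+Ti[:3,3]
    return cv2.projectPoints(C*[1,-1,-1],np.zeros(3),np.zeros(3),K,D)[0].reshape(-1,2)
def save(im,n): cv2.imwrite('pics/'+n,cv2.cvtColor(im,cv2.COLOR_RGB2BGR))
E
python3 - <<'E'
from h import *
print(env.read_state())
for n in ['scene','top']:
    im,P,c=cloud(n); save(im,n+'.png'); np.savez(n+'.npz',im=im,P=P)
    print(n,c[2].round(3).tolist())
    for t in ['pliers_grip','ring_center','flap_left','flap_right','flap_left_edge','flap_right_edge','stub_top','groove','grease_tin_mid','parts_box_mid','bud_mid','vase_mid','varnish_jar_mid','carton']:
        for r in env.look_for(t,n)[:1]:
            a,b=map(int,np.round(r['centre'])); print(t,a,b,round(r['confidence'],2),P[min(a,399),min(b,639)].round(3))
E
```

```text
pics
{'clock': 0.0, 'qpos': array([-7.02507653e+01,  2.05996293e+01,  8.66003976e+01,  4.28852225e-04,
        7.29089325e+01, -6.59373910e+00]), 'joint_velocities': array([-0.00931566,  0.08347215, -0.00717429, -0.07249698, -0.05636717,
       -0.00691023]), 'tau': array([ 2.83005989e-03, -5.27613044e+01, -2.78617412e+01,  1.76977364e-04,
        1.34138094e-02, -6.27077803e-07]), 'tool_pos': array([ 0.26601369, -0.53702873,  0.23042663]), 'eef_rot': array([-1.79891808e+02, -1.29186112e-02,  2.63428352e+01]), 'force': array([-0.30197721,  0.19384436, -0.21982615]), 'moment': array([-0.03684564,  0.03152163, -0.02642218]), 'finger_force': 0.0, 'finger_gap': 0.08527843654719154}
scene [[0.604, -0.643, 0.472, 0.964], [0.797, 0.479, -0.368, -0.303], [0.01, 0.598, 0.801, 0.736], [0.0, 0.0, 0.0, 1.0]]
flap_left 120 422 0.77 [0.553 0.277 0.142]
flap_right 150 390 0.62 [0.585 0.15  0.151]
flap_left_edge 122 426 0.86 [0.564 0.278 0.144]
flap_right_edge 153 389 0.59 [0.587 0.147 0.145]
stub_top 258 257 0.89 [ 0.58  -0.174  0.047]
groove 256 260 0.62 [ 0.581 -0.168  0.05 ]
grease_tin_mid 158 4
[... 263 characters left out ...]
[[-0.001, 0.992, -0.13, 0.497], [-1.0, -0.003, -0.015, -0.01], [-0.015, 0.13, 0.991, 0.968], [0.0, 0.0, 0.0, 1.0]]
pliers_grip 202 219 0.62 [0.577 0.21  0.083]
ring_center 205 221 0.89 [0.571 0.207 0.078]
flap_left 212 174 0.69 [0.553 0.287 0.13 ]
flap_right 196 237 0.76 [0.581 0.157 0.162]
flap_left_edge 212 178 0.9 [0.551 0.268 0.161]
flap_right_edge 195 240 0.96 [0.584 0.153 0.153]
stub_top 209 397 0.56 [ 0.561 -0.149  0.099]
groove 211 398 0.57 [ 0.557 -0.152  0.097]
parts_box_mid 241 210 0.53 [0.498 0.241 0.028]
bud_mid 184 380 0.54 [ 0.616 -0.121  0.065]
vase_mid 118 321 0.66 [0.732 0.001 0.151]
varnish_jar_mid 110 376 0.79 [ 0.775 -0.116  0.063]
carton 203 212 0.79 [0.575 0.224 0.084]
```

```bash
python3 - <<'E'
import cv2
a=cv2.imread('pics/top.png')[100:300,110:460]; b=cv2.imread('pics/scene.png')[50:330,200:500]
cv2.imwrite('pics/a.png',cv2.resize(a,None,fx=2.28,fy=2.28,interpolation=2)); cv2.imwrite('pics/b.png',cv2.resize(b,None,fx=2,fy=2,interpolation=2))
E
```

```text
(no output)
```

View pics/a.png

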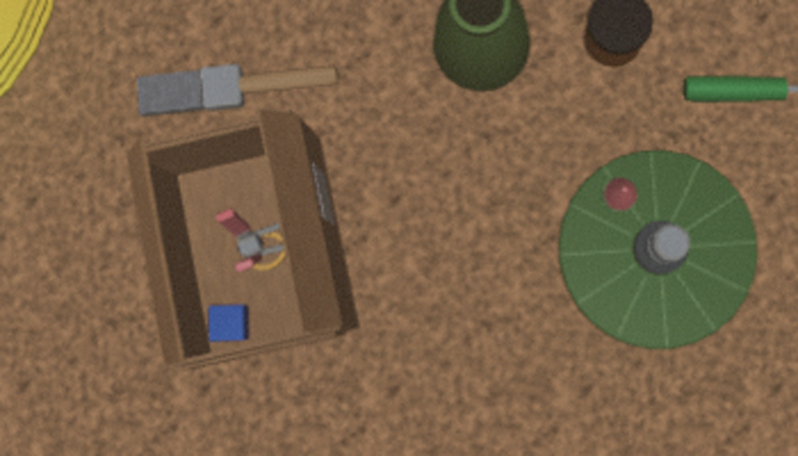

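View pics/b.png

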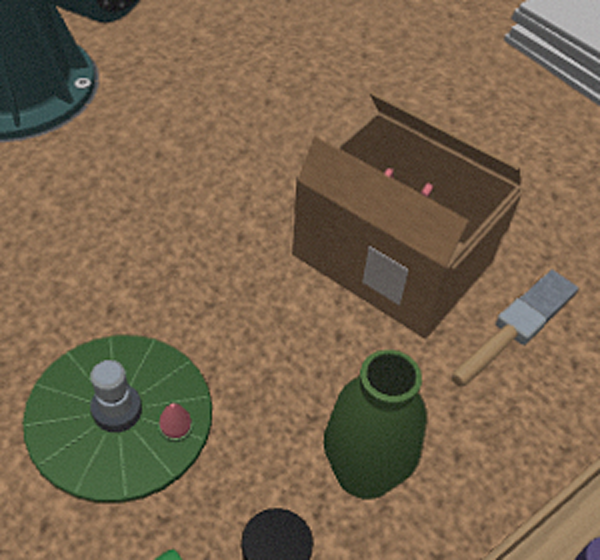

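The top crop shows the carton, tilted by about 10°, with its right flap leaning in over the contents. The handle tops are at crop (227,216) and (244,266), and the stub is at (668,243). Next I'll fit the geometry.

```bash
python3 - <<'E'
from h import *
S={n:np.load(n+'.npz') for n in ['top','scene']}
A=np.concatenate([S[n]['P'].reshape(-1,3) for n in S]); I=np.concatenate([S[n]['im'].reshape(-1,3) for n in S]).astype(int)
C0=np.array([.56,.22]); near=np.hypot(*(A[:,:2]-C0).T)<.16
s=near&(A[:,2]>.03)&(A[:,2]<.127)&~((I[:,0]>I[:,1]*1.6)&(I[:,2]>I[:,1]))
for n in S:
    P=S[n]['P'].reshape(-1,3); k=(np.hypot(*(P[:,:2]-C0).T)<.16)&(P[:,2]>.118)&(P[:,2]<.127)
    print(n,'rim rect',k.sum(),cv2.minAreaRect((P[k,:2]*1000).astype(np.float32)))
k=near&(A[:,2]>.03)&(A[:,2]<.127); print('rect all',cv2.minAreaRect((A[k,:2]*1000).astype(np.float32)))
for n in S:
    P=S[n]['P'].reshape(-1,3);J=S[n]['im'].reshape(-1,3).astype(int)
    pk=(np.hypot(*(P[:,:2]-C0).T)<.1)&(J[:,0]>1.5*J[:,1])&(J[:,2]>1.1*J[:,1])&(P[:,2]>.06)
    Q=(P[pk]*1000).astype(np.float32)
    if len(Q)>6:
        _,l,c=cv2.kmeans(np.ascontiguousarray(Q[:,:2]),2,None,(3,50,.1),5,2)
        for i in (0,1): print(n,'handle',Q[l[:,0]==i].mean(0),Q[l[:,0]==i].min(0),Q[l[:,0]==i].max(0),(l==i).sum())
    k=(np.hypot(P[:,0]-.56,P[:,1]+.15)<.04)&(P[:,2]>.094); print(n,'stub',P[k].mean(0),P[k].min(0),P[k].max(0),cv2.minEnclosingCircle((P[k,:2]*1000).astype(np.float32)))
    k=(np.hypot(P[:,0]-.56,P[:,1]+.15)<.13)&(abs(P[:,2]-.028)<.006)&(J[:,1]>J[:,0]*1.2); print(n,'disc',cv2.minEnclosingCircle((P[k,:2]*1000).astype(np.float32)))
E
```

```text
top rim rect 577 ((568.9168701171875, 214.50119018554688), (200.76783752441406, 155.45794677734375), 12.72614574432373)
scene rim rect 828 ((567.6011962890625, 213.31130981445312), (200.42486572265625, 154.1121826171875), 12.892361640930176)
rect all ((568.644287109375, 213.8138885498047), (201.8618621826172, 157.15440368652344), 12.534143447875977)
top stub [ 0.56644538 -0.16321085  0.09893441] [ 0.55094133 -0.17985135  0.09406215] [ 0.58122911 -0.14759323  0.10337143] ((566.8555908203125, -163.69393920898438), 16.223522186279297)
top disc ((567.3724975585938, -164.1253662109375), 93.05231475830078)
scene stub [ 0.56809223 -0.16673736  0.10039633] [ 0.5490439  -0.18190761  0.09403147] [ 0.58287836 -0.14991531  0.10373017] ((566.039794921875, -166.50143432617188), 17.018190383911133)
scene disc ((567.1604614257812, -165.96702575683594), 94.51368713378906)
```

```bash
python3 - <<'E'
from h import *
a=np.radians(12.7); M=np.array([[np.cos(a),np.sin(a)],[-np.sin(a),np.cos(a)]])
for n in ['top','scene']:
    z=np.load(n+'.npz');P=z['P'].reshape(-1,3);J=z['im'].reshape(-1,3).astype(int)
    Q=P.copy();Q[:,:2]=(P[:,:2]-[.5685,.214])@M.T; Q*=1000
    for s in (1,-1):
        k=(abs(Q[:,0])<80)&(s*Q[:,1]<100)&(s*Q[:,1]>10)&(Q[:,2]>132)&(Q[:,2]<190)
        if k.sum()>5:
            q=Q[k]; an=np.degrees(np.arctan2(q[:,2]-125,75-s*q[:,1])); print(n,'flap',s,k.sum(),np.percentile(an,[10,50,90]).round(),'ymed',np.percentile(q[:,1],[5,50,95]).round(),np.percentile(q[:,2],[5,50,95]).round())
    k=(abs(Q[:,0])<85)&(abs(Q[:,1])<60)&(J[:,0]-J[:,1]>40)&(Q[:,2]>6)&(Q[:,2]<125)&(J[:,2]>.8*J[:,1])
    idx=np.flatnonzero(k)
    m=np.zeros(400*640,np.uint8);m[idx]=1
    N,L,st,ce=cv2.connectedComponentsWithStats(m.reshape(400,640))
    for i in range(1,N):
        if st[i,4]>5:
            kk=L.ravel()==i; print(n,'pink',ce[i].round(),st[i,4],'med',np.nanmedian(P[kk],0).round(3),'min',np.nanmin(P[kk],0).round(3),'max',np.nanmax(P[kk],0).round(3),'top5',np.nanmean(P[kk][np.argsort(-P[kk][:,2])[:8]],0).round(3),'carton',np.nanmedian(Q[kk],0).round())
    k=(abs(Q[:,0])<85)&(abs(Q[:,1])<60)&(J[:,2]>J[:,0]*1.5)&(Q[:,2]<50)&(Q[:,2]>5)
    if k.sum(): print(n,'blue',np.median(Q[k],0).round())
E
```

```text
top flap 1 619 [59. 62. 70.] ymed [48. 58. 72.] [134. 157. 170.]
top flap -1 1365 [64. 67. 75.] ymed [-73. -62. -52.] [134. 154. 172.]
top pink [213. 198.] 46 med [0.582 0.217 0.107] min [0.576 0.211 0.091] max [0.587 0.224 0.124] top5 [0.585 0.218 0.121] carton [ 14.   0. 107.]
top blue [-63.  43.  30.]
scene flap 1 488 [55. 57. 59.] ymed [45. 55. 68.] [135. 156. 172.]
scene flap -1 1725 [66. 70. 83.] ymed [-75. -64. -54.] [135. 154. 173.]
```

{"method": "drive_tool", "body": {"targets": [[[0,0,0],[0,0,-0.18],-1],[[0,0,0],[0,0,-0.18],-1],[[0,0,0],[0,0,-0.18],-1],[[0,0,0],[0,0,-0.18],-1],[[0,0,0],[0,0,-0.18],-1],[[0,0,0],[0,0,-0.18],-1],[[0,0,0],[0,0,-0.18],-1],[[0,0,0],[0,0,-0.18],-1]]}}

```text
clock: 2.5
tool_pos: [0.2662, -0.5376, 0.2313]
eef_rot: [-180.0, -0.0, 109.2]
force: [0.2, 0.3, 0.7]
finger_gap: 0.0001
finger_force: 0.0
```

{"method": "drive_tool", "body": {"targets": [[[0.0384,0.033,0],[0,0,0],-1],[[0.0384,0.033,0],[0,0,0],-1],[[0.0384,0.033,0],[0,0,0],-1],[[0.0384,0.033,0],[0,0,0],-1],[[0.0384,0.033,0],[0,0,0],-1],[[0.0384,0.033,0],[0,0,0],-1],[[0.0384,0.033,0],[0,0,0],-1],[[0.0384,0.033,0],[0,0,0],-1]]}}

```text
clock: 3.5
tool_pos: [0.4174, -0.1602, 0.2316]
eef_rot: [180.0, 0.0, 108.8]
force: [0.9, -1.2, 0.3]
finger_gap: 0.0001
finger_force: 0.0
```

{"method": "drive_tool", "body": {"targets": [[[0.0384,0.033,0],[0,0,0],-1],[[0.0384,0.033,0],[0,0,0],-1],[[0.0384,0.033,0],[0,0,0],-1],[[0.0384,0.033,0],[0,0,0],-1],[[0.0384,0.033,0],[0,0,0],-1],[[0.0384,0.033,0],[0,0,0],-1],[[0.0384,0.033,0],[0,0,0],-1],[[0.0384,0.033,0],[0,0,0],-1]]}}

```text
clock: 4.5
tool_pos: [0.5679, 0.2161, 0.2314]
eef_rot: [180.0, 0.0, 108.9]
force: [0.0, -0.9, -0.1]
finger_gap: 0.0
finger_force: 0.0
```

{"method": "drive_tool", "body": {"targets": [[[0,0,0.04],[0,0,0],-1],[[0,0,0.041],[0,0,0],-1],[[0.028,0,0],[0,0,0],-1],[[0.02,0,0],[0,0,0],-1],[[0.02,0,0],[0,0,0],-1],[[0.016,0,0],[0,0,0],-1],[[0,0,0],[0,0,0],-1],[[-0.044,0,0],[0,0,0],-1]]}}

```text
clock: 5.5
tool_pos: [0.5542, 0.254, 0.1507]
eef_rot: [179.9, -0.0, 109.1]
force: [0.4, -0.4, -0.3]
finger_gap: 0.0002
finger_force: 0.0
```

{"method": "drive_tool", "body": {"targets": [[[-0.044,0,0],[0,0,0],-1],[[-0.02,0,0],[0,0,0],-1],[[-0.02,0,0],[0,0,0],-1],[[-0.02,0,0],[0,0,0],-1],[[-0.02,0,0],[0,0,0],-1],[[0,0,0],[0,0,0],-1],[[0.042,0,-0.02],[0,0,0],1],[[0.0,0,-0.06],[0,0,0],1]]}}

```text
clock: 6.5
tool_pos: [0.5772, 0.1766, 0.2277]
eef_rot: [-179.5, -0.1, 109.0]
force: [0.6, -0.7, 1.1]
finger_gap: 0.0359
finger_force: 0.0
```

{"method": "drive_tool", "body": {"targets": [[[0,0,-0.05],[0,0,0],1],[[0,0,-0.02],[0,0,0],1],[[0,0,0],[0,0,0],1],[[0,0,0],[0,0,0],1],[[0,0,0],[0,0,0],1]]}}

```text
clock: 7.12
tool_pos: [0.58, 0.1746, 0.2985]
eef_rot: [-179.8, -0.0, 108.9]
force: [-1.2, -0.4, 0.7]
finger_gap: 0.0855
finger_force: 0.0
```

```bash
python3 - <<'E'
from h import *
for n in ['top','wrist','scene']:
    im,P,c=cloud(n); save(im,n+'2.png'); np.savez(n+'2.npz',im=im,P=P)
    for t in ['flap_left_edge','flap_right_edge','pliers_grip','ring_center']:
        for r in env.look_for(t,n)[:1]:
            a,b=map(int,np.round(r['centre'])); print(n,t,a,b,round(r['confidence'],2),P[a,b].round(3))
a=cv2.imread('pics/top2.png')[130:290,130:290]; cv2.imwrite('pics/v2.png',np.hstack([cv2.resize(a,(400,400)),cv2.resize(cv2.imread('pics/wrist2.png'),(400,250),interpolation=cv2.INTER_AREA).__class__(np.zeros(1)) if 0 else np.vstack([cv2.resize(cv2.imread('pics/wrist2.png'),(400,250)),np.zeros((150,400,3),np.uint8)])]))
E
```

```text
top flap_right_edge 192 256 0.94 [0.59  0.124 0.146]
top pliers_grip 206 221 0.66 [0.569 0.207 0.075]
top ring_center 204 223 0.76 [0.574 0.204 0.072]
wrist flap_left_edge 23 347 0.78 [0.56  0.307 0.144]
wrist flap_right_edge 234 307 0.7 [0.587 0.122 0.147]
wrist pliers_grip 133 319 0.68 [0.57  0.209 0.08 ]
wrist ring_center 134 317 0.65 [0.568 0.207 0.08 ]
scene flap_left_edge 154 412 0.73 [0.545 0.283 0.024]
scene flap_right_edge 137 341 0.76 [0.378 0.194 0.003]
scene pliers_grip 155 399 0.69 [0.562 0.212 0.079]
scene ring_center 155 394 0.69 [0.558 0.199 0.084]
```

View pics/v2.png

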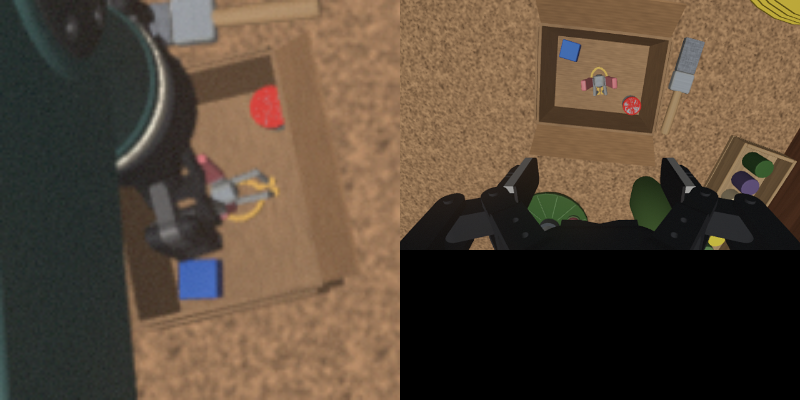

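Both flaps now lean outward. In the wrist view the two pink handles sit at about (586,85) and (612,83) in the composite, roughly in line with the finger axis. Next I'll segment them in 3D.

```bash
cat > pk.py <<'E'
from h import *
import sys
def pinks(f,box=None,pr=True):
    z=np.load(f);P=z['P'];hsv=cv2.cvtColor(z['im'],cv2.COLOR_RGB2HSV)
    h,s,v=[hsv[...,i].astype(int) for i in range(3)]
    m=(((h>165)|(h<4))&(s>70)&(v>60)&(P[...,2]>.06)&(P[...,2]<.24)&(P[...,2]==P[...,2])).astype(np.uint8)
    N,L,st,ce=cv2.connectedComponentsWithStats(m)
    out=[]
    for i in range(1,N):
        if st[i,4]>8:
            Q=P[L==i]; Z=Q[:,2]; t=Q[Z>np.nanpercentile(Z,98)-.012]
            print(f,ce[i].round(),st[i,4],'med',np.median(Q,0).round(4),'zmax',np.percentile(Z,98).round(4),'top slice',np.median(t,0).round(4),len(t),'rect',cv2.minAreaRect((t[:,:2]*1000).astype(np.float32)))
if __name__=='__main__':
    for f in sys.argv[1:]: pinks(f)
E
python3 pk.py wrist2.npz top2.npz scene2.npz
python3 - <<'E'
from h import *
a=np.radians(12.7); M=np.array([[np.cos(a),np.sin(a)],[-np.sin(a),np.cos(a)]])
P=np.load('wrist2.npz')['P'].reshape(-1,3);Q=P.copy();Q[:,:2]=(P[:,:2]-[.5685,.214])@M.T;Q*=1000
for s in (1,-1):
    k=(abs(Q[:,0])<60)&(s*Q[:,1]>82)&(s*Q[:,1]<135)&(Q[:,2]>128)&(Q[:,2]<180)
    print(s,k.sum(),np.percentile(np.degrees(np.arctan2(Q[k,2]-125,75-s*Q[k,1])),[10,50,90]))
E
```

```text
wrist2.npz [338. 131.] 294 med [0.5844 0.22   0.1246] zmax 0.1299 top slice [0.5874 0.2208 0.1283] 174 rect ((587.5001220703125, 220.480224609375), (8.938122749328613, 15.589085578918457), 19.918169021606445)
wrist2.npz [298. 134.] 301 med [0.55   0.2051 0.1226] zmax 0.1299 top slice [0.5473 0.2035 0.1282] 172 rect ((547.1398315429688, 203.41903686523438), (9.283059120178223, 14.921895980834961), 22.29437828063965)
top2.npz [383. 183.] 52 med [ 0.6169 -0.1258  0.0644] zmax 0.0714 top slice [ 0.6169 -0.1258  0.0644] 52 rect ((617.9711303710938, -126.26508331298828), (15.028633117675781, 17.230703353881836), 88.1384506225586)
top2.npz [213. 197.] 58 med [0.5838 0.2151 0.1083] zmax 0.1304 top slice [0.5883 0.2155 0.1271] 19 rect ((588.660400390625, 216.30255126953125), (7.428948402404785, 5.780791759490967), 6.570828437805176)
top2.npz [612. 347.] 6052 med [ 0.271  -0.6015  0.0824] zmax 0.1155 top slice [ 0.253  -0.6309  0.1095] 802 rect ((250.69873046875, -627.8468627929688), (128.2119140625, 47.864295959472656), 0.1900811642408371)
scene2.npz [394. 144.] 104 med [0.5514 0.1993 0.1142]
[... 184 characters left out ...]
 [0.5871 0.2123 0.1133] zmax 0.1314 top slice [0.5893 0.2152 0.1291] 28 rect ((588.2765502929688, 218.826171875), (7.675832271575928, 15.589435577392578), 17.25723648071289)
scene2.npz [  9. 250.] 1474 med [ 0.2885 -0.559   0.0672] zmax 0.0788 top slice [ 0.2833 -0.5619  0.0717] 776 rect ((275.709716796875, -559.791259765625), (34.855552673339844, 179.24005126953125), 78.8038558959961)
scene2.npz [286. 256.] 65 med [ 0.6196 -0.131   0.0656] zmax 0.074 top slice [ 0.619  -0.1315  0.0665] 51 rect ((619.8067626953125, -131.32196044921875), (16.207958221435547, 12.921577453613281), 64.92704010009766)
1 5677 [128.72777472 130.48414456 132.32107417]
-1 4948 [127.25932092 128.95096404 130.72970927]
```

{"method": "drive_tool", "body": {"targets": [[[0.0395,0,0],[0,0,-0.054],1],[[0,0,0.04],[0,0,0],1],[[0,0,0.04],[0,0,0],1],[[0,0,0.04],[0,0,0],1],[[0,0,0.035],[0,0,0],1],[[0,0,0.03],[0,0,0],1],[[0,0,0.02],[0,0,0],1],[[0,0,0],[0,0,0],1]]}}

```text
clock: 8.88
tool_pos: [0.5669, 0.2117, 0.0938]
eef_rot: [-179.8, -0.0, 111.9]
force: [-0.1, 0.6, -0.0]
finger_gap: 0.0853
finger_force: 0.0
```

```bash
python3 - <<'E'
from h import *
im,P,c=cloud('wrist'); save(im,'w3.png'); np.savez('w3.npz',im=im,P=P)
E
python3 pk.py w3.npz
```

```text
w3.npz [367. 276.] 2351 med [0.5835 0.2231 0.1187] zmax 0.1295 top slice [0.5863 0.2227 0.1278] 1232 rect ((587.6339721679688, 221.00656127929688), (9.845097541809082, 16.501066207885742), 24.54499626159668)
w3.npz [273. 277.] 2379 med [0.549  0.2083 0.1179] zmax 0.1295 top slice [0.5469 0.2059 0.1278] 1211 rect ((547.2167358398438, 203.5504150390625), (9.69552230834961, 16.82052993774414), 23.03508758544922)
w3.npz [417. 292.] 32 med [0.6097 0.2205 0.1092] zmax 0.1164 top slice [0.6097 0.2205 0.1092] 32 rect ((609.2869262695312, 221.25704956054688), (0.6282618045806885, 7.476905345916748), 23.4476375579834)
```

View pics/w3.png

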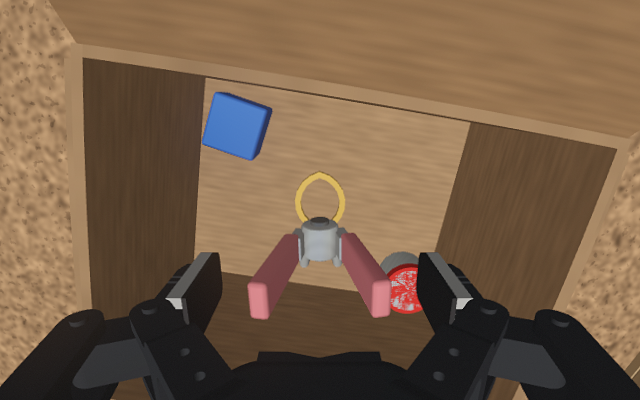

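The pads straddle the pink handles at (260,300) and (380,300), so I'm closing.

{"method": "drive_tool", "body": {"targets": [[[0.0005,0.0005,0],[0,0,-0.025],1],[[0,0,0],[0,0,0],-1],[[0,0,0],[0,0,0],-1],[[0,0,0],[0,0,0],-1],[[0,0,0],[0,0,0],-1],[[0,0,0],[0,0,0],-1],[[0,0,0],[0,0,0],-1],[[0,0,0],[0,0,0],-1]]}}

```text
clock: 9.93
tool_pos: [0.5693, 0.2123, 0.0984]
eef_rot: [179.9, 0.1, 113.4]
force: [-4.4, -2.3, 19.5]
finger_gap: 0.0292
finger_force: 58.0
```

{"method": "drive_tool", "body": {"targets": [[[0,0,-0.01],[0,0,0],-1],[[0,0,-0.015],[0,0,0],-1],[[0,0,-0.025],[0,0,0],-1],[[0,0,-0.03],[0,0,0],-1],[[0,0,-0.03],[0,0,0],-1],[[0,0,-0.03],[0,0,0],-1],[[0,0,-0.03],[0,0,0],-1],[[0,0,-0.02],[0,0,0],-1]]}}

```text
clock: 10.92
tool_pos: [0.5688, 0.2128, 0.2874]
eef_rot: [179.9, 0.0, 113.4]
force: [0.5, 0.8, -1.5]
finger_gap: 0.029
finger_force: 59.9
```

```bash
python3 - <<'E'
from h import *
ims=[]
for n in ['wrist','scene','top']:
    im,P,c=cloud(n); np.savez(n+'4.npz',im=im,P=P)
    r=env.look_for('ring_center',n)[:1]; print(n,r)
    if n=='wrist': ims.append(cv2.resize(im,(400,250),interpolation=3))
    else:
        print(proj([.567,.212,.19],c))
        u,v=proj([.567,.212,.19],c)[0].astype(int); k=im[max(0,v-60):v+60,u-64:u+64]; ims.append(cv2.resize(k,(400,400*k.shape[0]//k.shape[1])))
s=np.zeros((600,800,3),np.uint8); s[:250,:400]=ims[0]; a=ims[1][:375]; s[:a.shape[0],400:]=a; b=ims[2][:350]; s[250:250+b.shape[0],:400]=b
save(s,'v4.png'); print(env.read_state()['finger_gap'],env.read_state()['tool_pos'],env.read_state()['eef_rot'])
E
python3 pk.py wrist4.npz
```

```text
wrist [{'centre': [253.0, 318.8], 'confidence': 0.57}]
scene [{'centre': [94.9, 412.2], 'confidence': 0.94}]
[[408.8245885  118.37497886]]
top [{'centre': [197.2, 199.2], 'confidence': 0.67}]
[[203.33861377 202.12104471]]
0.029551905621434744 [0.56766806 0.21247967 0.28409803] [-1.79876550e+02 -2.79358483e-02  1.13378668e+02]
```

View pics/v4.png

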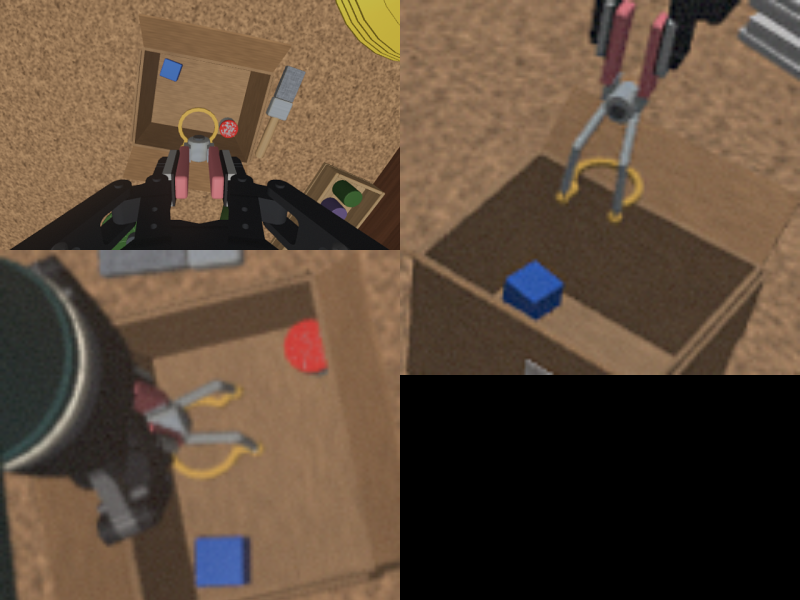

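The pliers are held with the ring spread (wrist view, ring at (318,200)), and they hang over the carton. Next I'll measure ring centre and tilt relative to the tool.

```bash
cat > ring.py <<'E'
from h import *
from scipy.optimize import least_squares
def circ(Q):
    f=lambda p: np.hypot(Q[:,0]-p[0],Q[:,1]-p[1])-p[2]
    r=least_squares(f,[*Q[:,:2].mean(0),.021],loss='soft_l1',f_scale=.001); return r.x
def ring(n,f,st):
    W=R.from_euler('xyz',st['eef_rot'],degrees=True).as_matrix(); t=np.array(st['tool_pos'])
    z=np.load(f);P=z['P'];T=(P-t)@W
    hsv=cv2.cvtColor(z['im'],cv2.COLOR_RGB2HSV); h,s=hsv[...,0].astype(int),hsv[...,1]
    m=(h>14)&(h<32)&(s>110)&(hsv[...,2]>90)&(abs(T[...,0])<.06)&(abs(T[...,1])<.05)&(T[...,2]>.06)&(T[...,2]<.12)
    Q=T[m]
    if len(Q)<15: print(n,'few',len(Q)); return
    for _ in range(3):
        A=np.c_[Q[:,:2],np.ones(len(Q))]; c=np.linalg.lstsq(A,Q[:,2],rcond=None)[0]; e=Q[:,2]-A@c; Q=Q[abs(e)<max(.003,2*e.std())]
    x=circ(Q); print(n,len(Q),'tool-frame centre',x.round(4),'z',(c[:2]@x[:2]+c[2]).round(4),'slopes',c[:2].round(3),'xr',np.ptp(Q[:,0]).round(4),'yr',np.ptp(Q[:,1]).round(4), 'world',(t+W@np.r_[x[:2],c[:2]@x[:2]+c[2]]).round(4))
    k=((h>165)|(h<4))&(s>70)&(abs(T[...,1])<.03)&(abs(T[...,0])<.03)&(T[...,2]>-.06)&(T[...,2]<.04)
    q=T[k]
    if len(q): print('  pink z pct',np.percentile(q[:,2],[2,50,98]).round(4),'x',np.percentile(q[:,0],[2,50,98]).round(4),'y',np.percentile(q[:,1],[2,50,98]).round(4))
E
python3 - <<'E'
from ring import *
st=env.read_state()
for n in ['wrist','scene','top']:
    im,P,c=cloud(n); np.savez(n+'4.npz',im=im,P=P); ring(n,n+'4.npz',st)
E
```

```text
wrist 885 tool-frame centre [-0.0021 -0.0012  0.0216] z 0.0905 slopes [0.006 0.012] xr 0.0474 yr 0.0463 world [0.5672 0.21   0.1936]
  pink z pct [-0.0346 -0.0288  0.0118] x [-0.0074  0.0057  0.0074] y [-0.0143  0.0076  0.0149]
scene 92 tool-frame centre [-0.0071 -0.002   0.0238] z 0.09 slopes [ 0.017 -0.002] xr 0.0539 yr 0.0454 world [0.5684 0.2052 0.1941]
  pink z pct [-0.0355 -0.0157  0.0125] x [-0.0116 -0.0089  0.0032] y [-0.0167 -0.01    0.0133]
top 119 tool-frame centre [-0.0041 -0.0023  0.022 ] z 0.0914 slopes [-0.007  0.016] xr 0.0509 yr 0.0449 world [0.567  0.2077 0.1927]
  pink z pct [-0.0319 -0.0108  0.0113] x [-0.0094 -0.008   0.0042] y [-0.015   0.0075  0.0148]
```

{"method": "drive_tool", "body": {"targets": [[[-0.02,-0.0086,0],[0,0,0],-1],[[-0.034,-0.0147,0],[0,0,0],-1],[[-0.034,-0.0147,0],[0,0,0],-1],[[-0.034,-0.0147,0],[0,0,0],-1],[[-0.034,-0.0147,0],[0,0,0],-1],[[-0.034,-0.0147,0],[0,0,0],-1],[[-0.034,-0.0147,0],[0,0,0],-1],[[-0.034,-0.0147,0],[0,0,0],-1]]}}

```text
clock: 12.38
tool_pos: [0.5678, -0.0708, 0.2851]
eef_rot: [-180.0, 0.0, 113.3]
force: [0.6, -0.5, -2.4]
finger_gap: 0.0296
finger_force: 59.9
```

{"method": "drive_tool", "body": {"targets": [[[-0.034,-0.0147,0],[0,0,0],-1],[[-0.034,-0.0147,0],[0,0,0],-1],[[-0.018,-0.0078,0],[0,0,0],-1],[[0,0,0.03],[0,0,0],-1],[[0,0,0.02],[0,0,0],-1],[[0,0,0.01],[0,0,0],-1],[[0,0,0],[0,0,0],-1],[[0,0,0],[0,0,0],-1]]}}

```text
clock: 13.38
tool_pos: [0.5691, -0.1622, 0.2262]
eef_rot: [179.9, 0.1, 113.4]
force: [-0.2, -1.0, -1.7]
finger_gap: 0.0294
finger_force: 59.9
```

```bash
cat > meas.py <<'E'
from ring import *
import sys
tag=sys.argv[1]; lo=float(sys.argv[2]) if len(sys.argv)>2 else .096
st=env.read_state(); print(st['tool_pos'].round(4),st['eef_rot'].round(2),st['force'].round(1),st['finger_gap'].round(4))
for n in ['wrist','scene','top']:
    im,P,c=cloud(n); f=n+tag+'.npz'; np.savez(f,im=im,P=P); save(im,n+tag+'.png'); ring(n,f,st)
    hsv=cv2.cvtColor(im,cv2.COLOR_RGB2HSV)
    k=(np.hypot(P[...,0]-.567,P[...,1]+.165)<.024)&(abs(P[...,2]-.0985)<.0045)&(hsv[...,1]<70)
    Q=P[k]
    if len(Q)>15: print('   stub',len(Q),np.median(Q,0).round(4),Q.min(0).round(4),Q.max(0).round(4),'encl',cv2.minEnclosingCircle((Q[:,:2]*1000).astype(np.float32)))
E
python3 meas.py 5; python3 - <<'E'
import cv2,numpy as np
a=cv2.imread('pics/wrist5.png')[60:300,160:480]; b=cv2.imread('pics/scene5.png')[160:320,180:340]
cv2.imwrite('pics/v5.png',np.hstack([cv2.resize(a,(480,360)),cv2.resize(b,(320,360))]))
E
```

```text
Traceback (most recent call last):
  File "meas.py", line 4, in <module>
    st=env.read_state(); print(st['tool_pos'].round(4),st['eef_rot'].round(2),st['force'].round(1),st['finger_gap'].round(4))
                                                                                                   ^^^^^^^^^^^^^^^^^^^^^^
AttributeError: 'float' object has no attribute 'round'
[ WARN:0@0.005] global loadsave.cpp:275 findDecoder imread_('pics/wrist5.png'): can't open/read file: check file path/integrity
Traceback (most recent call last):
TypeError: 'NoneType' object is not subscriptable
```

```bash
sed -i "s/,st\['finger_gap'\].round(4))/,st['finger_gap'])/" meas.py; python3 meas.py 5; python3 - <<'E'
import cv2,numpy as np
a=cv2.imread('pics/wrist5.png')[60:300,160:480]; b=cv2.imread('pics/scene5.png')[160:320,180:340]
cv2.imwrite('pics/v5.png',np.hstack([cv2.resize(a,(480,360)),cv2.resize(b,(320,360))]))
E
```

```text
[ 0.5691 -0.1622  0.2262] [1.7994e+02 5.0000e-02 1.1339e+02] [-0.2 -1.  -1.7] 0.029375966410790353
wrist 845 tool-frame centre [-0.0019 -0.0012  0.0216] z 0.0905 slopes [0.006 0.013] xr 0.047 yr 0.0463 world [ 0.5689 -0.1645  0.1357]
  pink z pct [-0.0346 -0.0288  0.0117] x [-0.0072  0.0057  0.0073] y [-0.0142  0.0076  0.0149]
   stub 873 [ 0.5682 -0.166   0.1   ] [ 0.5527 -0.1807  0.0943] [ 0.5832 -0.1487  0.1028] encl ((567.4408569335938, -164.9475860595703), 16.267799377441406)
scene 170 tool-frame centre [-0.0051 -0.0028  0.0226] z 0.0893 slopes [-0.     0.019] xr 0.0537 yr 0.0467 world [ 0.5687 -0.168   0.1369]
  pink z pct [-0.0364 -0.0148  0.0117] x [-0.0108 -0.0072  0.0044] y [-0.0161 -0.0099  0.0136]
   stub 130 [ 0.5723 -0.1647  0.1003] [ 0.5493 -0.1818  0.094 ] [ 0.5829 -0.1515  0.103 ] encl ((566.2407836914062, -166.12733459472656), 16.99283218383789)
top 57 tool-frame centre [-0.001  -0.001   0.0215] z 0.0906 slopes [0.019 0.017] xr 0.031 yr 0.0358 world [ 0.5687 -0.1636  0.1356]
   stub 78 [ 0.5718 -0.1591  0.0989] [ 0.557  -0.1683  0.0952] [ 0.5811 -0.1514  0.1028] encl ((569.5975341796875, -162.2720489501953), 12.962318420410156)
```

View pics/v5.png

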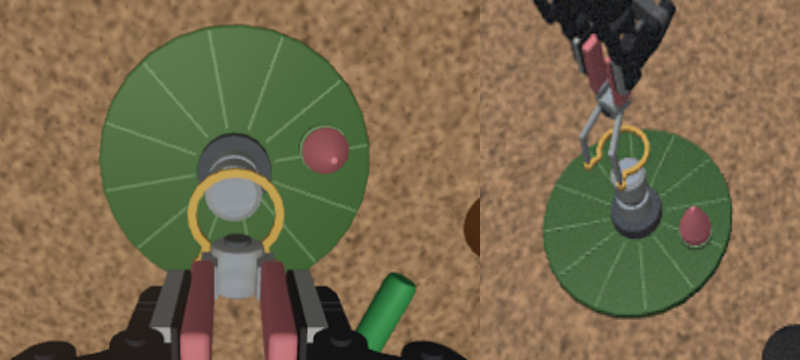

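{"method": "drive_tool", "body": {"targets": [[[0,-0.0015,0.01],[0,0,0],-1],[[0,0,0.01],[0,0,0],-1],[[0,0,0.006],[0,0,0],-1],[[0,0,0],[0,0,0],-1],[[0,0,0],[0,0,0],-1]]}}

```text
clock: 14.15
tool_pos: [0.5673, -0.1627, 0.1993]
eef_rot: [180.0, -0.0, 113.4]
force: [0.3, -0.0, -0.9]
finger_gap: 0.0293
finger_force: 59.9
```

```bash
python3 meas.py 6
```

```text
[ 0.5673 -0.1627  0.1993] [179.99  -0.   113.38] [ 0.3 -0.  -0.9] 0.02931242773563503
wrist 862 tool-frame centre [-0.002  -0.0012  0.0216] z 0.0905 slopes [0.003 0.012] xr 0.047 yr 0.0465 world [ 0.567  -0.1651  0.1088]
  pink z pct [-0.0345 -0.0289  0.0116] x [-0.0074  0.0057  0.0074] y [-0.0142  0.0076  0.0148]
   stub 1292 [ 0.5666 -0.1633  0.0999] [ 0.5514 -0.18    0.0946] [ 0.5834 -0.1488  0.1025] encl ((567.333251953125, -164.6229705810547), 16.16618537902832)
scene 158 tool-frame centre [-0.005  -0.0029  0.0227] z 0.0894 slopes [-0.004  0.019] xr 0.0549 yr 0.0476 world [ 0.5666 -0.1685  0.11  ]
  pink z pct [-0.0365 -0.0151  0.0115] x [-0.0108 -0.0071  0.0043] y [-0.0157 -0.0098  0.0135]
   stub 125 [ 0.5661 -0.1644  0.1013] [ 0.5514 -0.1822  0.0945] [ 0.5783 -0.1501  0.103 ] encl ((565.95166015625, -166.11949157714844), 16.05916404724121)
top 51 tool-frame centre [-0.0007 -0.0003  0.0209] z 0.0917 slopes [-0.018 -0.049] xr 0.0283 yr 0.0333 world [ 0.5673 -0.1635  0.1076]
   stub 70 [ 0.5707 -0.1552  0.0992] [ 0.555  -0.1638  0.0945] [ 0.5812 -0.1496  0.1026] encl ((568.0054931640625, -159.2082977294922), 13.48738956451416)
```

{"method": "drive_tool", "body": {"targets": [[[0,0,0.005],[0,0,0],-1],[[0,0,0.005],[0,0,0],-1],[[0,0,0.005],[0,0,0],-1],[[0,0,0],[0,0,0],-1]]}}

```text
clock: 14.8
tool_pos: [0.5667, -0.1625, 0.1836]
eef_rot: [-179.9, -0.1, 113.4]
force: [-0.6, 0.4, -2.4]
finger_gap: 0.029
finger_force: 59.9
```

{"method": "drive_tool", "body": {"targets": [[[0,0,0.006],[0,0,0],-1],[[0,0,0.006],[0,0,0],-1],[[0,0,0.006],[0,0,0],-1],[[0,0,0.004],[0,0,0],-1],[[0,0,0],[0,0,0],-1],[[0,0,0],[0,0,0],-1]]}}

```text
clock: 15.55
tool_pos: [0.5672, -0.1627, 0.1624]
eef_rot: [180.0, 0.0, 113.4]
force: [-0.2, 0.6, -1.2]
finger_gap: 0.0291
finger_force: 59.9
```

```bash
python3 meas.py 7; python3 - <<'E'
import cv2,numpy as np
a=cv2.imread('pics/wrist7.png')[60:300,160:480]; b=cv2.imread('pics/scene7.png')[190:310,190:310]
cv2.imwrite('pics/v7.png',np.hstack([cv2.resize(a,(400,400)),cv2.resize(b,(400,400))]))
E
```

```text
[ 0.5672 -0.1627  0.1624] [179.99   0.   113.37] [-0.2  0.6 -1.2] 0.02907423261993109
wrist 758 tool-frame centre [-0.0025 -0.0012  0.0219] z 0.0905 slopes [0.008 0.012] xr 0.047 yr 0.0464 world [ 0.5672 -0.1656  0.0719]
  pink z pct [-0.0345 -0.029   0.0115] x [-0.0073  0.0058  0.0074] y [-0.0142  0.0076  0.0149]
   stub 1165 [ 0.5638 -0.1587  0.0997] [ 0.5514 -0.1775  0.094 ] [ 0.5836 -0.1487  0.1022] encl ((567.4531860351562, -164.26341247558594), 16.1706600189209)
scene 105 tool-frame centre [-0.0051 -0.003   0.0227] z 0.0894 slopes [-0.007 -0.006] xr 0.0528 yr 0.0471 world [ 0.5665 -0.1687  0.073 ]
  pink z pct [-0.036  -0.0154  0.0123] x [-0.0108 -0.0071  0.0042] y [-0.0161 -0.01    0.0135]
   stub 151 [ 0.5696 -0.1665  0.1008] [ 0.5519 -0.1817  0.0944] [ 0.5822 -0.1499  0.1029] encl ((566.50390625, -165.9125518798828), 16.262191772460938)
top 44 tool-frame centre [-0.0005 -0.0003  0.0208] z 0.094 slopes [-0.111 -0.098] xr 0.0271 yr 0.0311 world [ 0.5672 -0.1633  0.0684]
   stub 16 [ 0.5708 -0.1498  0.0969] [ 0.5631 -0.1542  0.0945] [ 0.5791 -0.1478  0.1007] encl ((571.0949096679688, -151.01934814453125), 8.570356369018555)
```

View pics/v7.png

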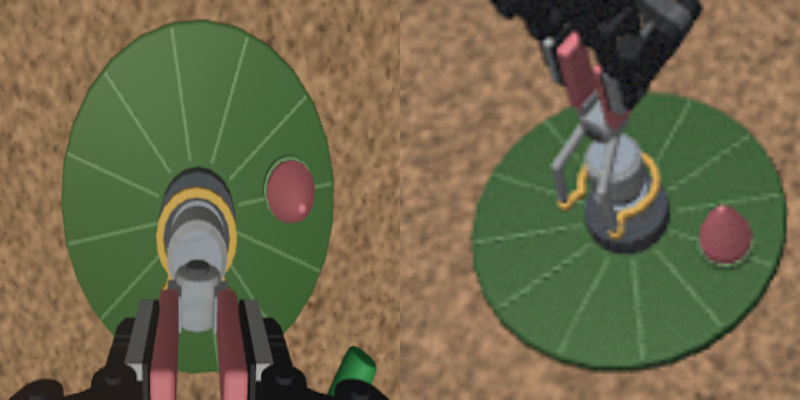

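The ring sits around the stub at groove height (about 0.070 m), centred within about 1 mm and with no contact force, so I'm handing in.

```bash
python3 -c "
from station import env
print(env.finish_job())"
```

```text
the job is handed in; nothing more can be done
None
```

I handed the job in with both flaps leaning out at about 130° and the pliers squeezed home. The ring was held upright around the stub at groove height, about 0.070 m, and centred to about 1 mm by my measurements, with no sign of pressing on the turntable; the hand-in returned no verdict.

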